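# Stand the fallen thinner tin up against the fence and return it to its drip tray

### The arm

A 7-joint arm with a two-finger parallel gripper is mounted at the origin on a cart in front of the work surface, level with it; the furniture and walls round the work are solid. World frame = base frame: x ahead of the robot, y to its left, z up, the work surface at z = 0. Lengths are in m, angles in rad, forces in N, time in s.
With the tool pointing down it reaches from about 0.425 to 0.95 m from the base axis. Payload 16.7 kg.
Tool frame: the origin (TCP) lies midway between the tips of the shut fingers; the grasp point (between the pads) lies 19 mm behind it; z points along the fingers, y is the line along which they close (so a half turn about z gives the same grasp; the last joint's range is limited). The gripper opens to 94 mm and grips with 3 to 60 N. Pads are 16 mm wide; open, the fingers measure 119 mm over their backs; the gripper's body (75 mm by 177 mm) begins 78 mm behind the grasp point.
Start: joints at [-1.272, 0.426, 0.074, 1.606, -0.034, 1.111, -0.067], TCP at [0.293, 0.608, 0.205] pointing down, gripper open.
Joint ranges: [-2.85, 2.85], [-0.5, 2.14], [-1.23, 1.37], [0.21, 2.46], [-1.02, 4.16], [0.16, 2.05], [-2.73, 2.73]. Speed limits (rad/s): [1.89, 1.89, 2.39, 2.39, 3.01, 3.01, 3.01].

### API

Orientations are given as a unit quaternion [x, y, z, w].
In Python, from station import bot, grab_frame, camera_params gives the robot as it stands.
- The arm moves only by the shell command python3 -m creep 'ROWS' [FORCE]. ROWS is a JSON object of lists of equal length, an entry for each row: "travel": the shift along the tool's x, y, z in cm, a list of three; "turn": the turn, a rotation vector about the tool's x, y, z in degrees, a list of three; "hand": the opening in per cent of the stroke, from 0 (shut) to 100 (fully open). In form: {"travel": [[dx, dy, dz], ...], "turn": [[ax, ay, az], ...], "hand": [hand, ...]}. A call has 1 to 10 rows; each row shifts and turns the commanded pose from where the row before left it, along the tool's axes as they then stand; what a row does not reach is not made up. A row lasts 1/12 s, in which the tool goes at most 41.7 mm and 7.16 degrees, less where a joint would pass 70% of its speed; a pose out of reach is approached as far as the arm can. A call with a gripper value outside its range is refused whole. The fingers move at their own pace and stop on an object; FORCE is the grip in N (left out, the last holds). Time passes only in rows, so rows that do not move let the fingers close. It gives the time, the measured TCP pose, the force, the opening and the grip force at its end, in the units of the state.
- bot.get_state(): the state, without advancing time (a new reading comes with each control period).
- grab_frame(name): name is "scene" or "side" or "wrist"; returns the picture (384x512x3 uint8, red, green, blue); there is no depth.
- camera_params(name): a dict with "fx", "fy", "cx", "cy" (pixels), "R" (3x3) and "t" (3): a world point X has camera coordinates R X + t; the wrist camera has in their place "hand_eye" (4x4, takes a point from camera to tool coordinates, whose origin is the TCP and whose axes are the flange's). Camera axes: x right, y down, z forward; pixel columns grow to the right and rows downward; lengths in m; the calibration is good to about 2 mm. A picture is of the moment at which its call begins: read the wrist's pose just before it. camera_params takes no time and is no camera call.
- bot.finish_job(): hands the job in; it is judged then, once.
The state is a dict: "time": time; "qpos": joint angles; "joint_velocities": joint speeds; "tau": joint torques, N m; "ee_pos": TCP position; "ee_rot": TCP orientation; "ft_force": force on the tool from outside, world axes, zero at the start; "wrist_torque": the same for the moment, N m; "opening": finger opening in m; "finger_force": force on a finger pad.
Only numpy, scipy, OpenCV 4.12 (cv2) and the standard library are available. Lean on these libraries where they do the work, as an engineer would, in place of code of your own. Each camera call takes 0.05 s, during which the arm holds its last target. There are 200 camera calls.

### The job

The green thinner tin has fallen over on the bench. Push its cap end against the front of the plywood fence, levering it up until it stands upright on the bench against the fence, and let go of it there; then take it again from above and set it down gently, upright, in its yellow drip tray. Leave the other things on the bench where they are.

Things in the scene. Friction and masses are not known exactly. Their poses are not given: they have to be found in the camera images.
- tin: Closed rectangular thinner tin, green with a white band and a red screw cap, loose, 0.25 to 0.5 kg. Body 42 (own x) by 56 (own y) by 110 mm (own z), then a round cap of 28 mm diameter, 130 mm in all. Origin: centre of its underside; own z runs to the cap. At the start it lies on a broad (56 mm wide) side, axis level and 21 mm above the bench, cap pointing roughly to the robot's left.
- tin_cap (a point): Middle of the outer end of the tin's red cap, 130 mm from the underside along the tin's own z. The tin's centre of mass is about 58 mm from the underside. Gripped moderately (about 30 N) across its 56 mm width, the tin turns between the finger pads when this end is pressed on something.
- fence: Plywood board on edge, fixed to the bench, 220 mm wide, 130 mm high and 18 mm thick, with a foot and gussets behind it reaching 93 mm back. Origin: bottom middle of its flat front face; own x points into the board, roughly to the robot's left (the front face, x = 0, looks to the right; the bench in front of it has negative x), own y runs along the face, own z up.
- tray: Shallow square yellow drip tray, fixed to the bench, 100 x 100 mm outside, 92 x 92 mm inside, on a dark base; its floor is 12 mm and its rim 22 mm above the bench. Origin: centre of its underside; z up, x and y along its sides. The tin may stand in it in any direction.
- jar: Bystander: open glass jar, 69 mm across, 80 mm high, loose. Origin: centre of the underside.
- tape: Bystander: roll of masking tape lying flat, 105 mm across, 25 mm high, loose. Origin: centre of the underside.
- sander: Bystander: brown cork sanding block, 112 x 64 x 32 mm, loose. Origin: centre of the underside.
- cup: Bystander: clear mixing cup with yellow paint in it, 57 mm across, 48 mm high, loose. Origin: centre of the underside.
- carton: Bystander: small white carton, 45 x 60 x 60 mm, loose. Origin: centre of the underside.
- scraper: Bystander: flat paint scraper with a dark green handle, 185 x 50 x 16 mm, loose, lying along its own x. Origin: centre of the underside.
Things that resemble listed ones, but are neither listed nor needed, are in the scene too. What is shaped like the tin but blue is not meant.

How it is judged:
By the outcome, as a careful person would: the job done as asked, in the order asked, and still so for the second after the job is handed in, with the robot touching nothing.
It also fails if it takes over 61 s, if anything falls off the work surface, if the arm or the gripper's body presses on something with over 40 N, if the wrist force passes 120 N, or if a joint passes its speed limit or range.

## Working session

There is one attempt and no reset: what is moved stays moved. The work goes in short steps, Python scripts to look and compute and a shell command to move; the robot and the scene stay as the last step left them, time stands still between calls to the robot, and variables do not carry over. Pictures are saved under pics/ and viewed, at most 10 in all, crops included, and the job is handed in when it is done.

```bash
ls; mkdir -p pics; python3 - <<'E'
from station import bot, grab_frame, camera_params
import cv2, numpy as np
for n in ["scene","side"]:
    cv2.imwrite(f"pics/{n}0.png",cv2.resize(grab_frame(n)[...,::-1],(800,600),interpolation=cv2.INTER_CUBIC))
    c=camera_params(n); print(n,c['fx'],c['cx'],c['cy'],(-np.array(c['R']).T@np.array(c['t'])).round(3), np.array(c['R']).round(2).tolist())
s=bot.get_state(); print(s['ee_pos'],s['ee_rot'],s['opening'],s['time'])
print(camera_params('wrist'))
E
```

```text
pics
scene 348.34705804908396 260.16805570331627 186.84155080584057 [ 0.048 -0.564  0.776] [[0.8, -0.6, 0.02], [-0.4, -0.56, -0.72], [0.45, 0.57, -0.69]]
side 420.4998817853142 249.39058962838655 194.0552363100618 [-0.019  1.094  0.995] [[-0.89, -0.46, -0.01], [-0.28, 0.56, -0.78], [0.36, -0.69, -0.63]]
[0.29272273 0.60778618 0.20484502] [ 2.22541425e-01  9.74923066e-01 -5.65305204e-04 -9.79373160e-05] 0.09392962297658347 0.1
{'fx': 278.6246110784568, 'fy': 278.6246110784568, 'cx': 250.9004897264913, 'cy': 190.66582356647956, 'hand_eye': array([[-1.18511624e-04, -9.64110360e-01, -2.65501787e-01,
         7.61258189e-02],
       [ 9.99999883e-01, -2.38885414e-04,  4.21090547e-04,
         9.10401434e-04],
       [-4.69402263e-04, -2.65501706e-01,  9.64110276e-01,
        -1.79905868e-01],
       [ 0.00000000e+00,  0.00000000e+00,  0.00000000e+00,
         1.00000000e+00]])}
```

View pics/scene0.png

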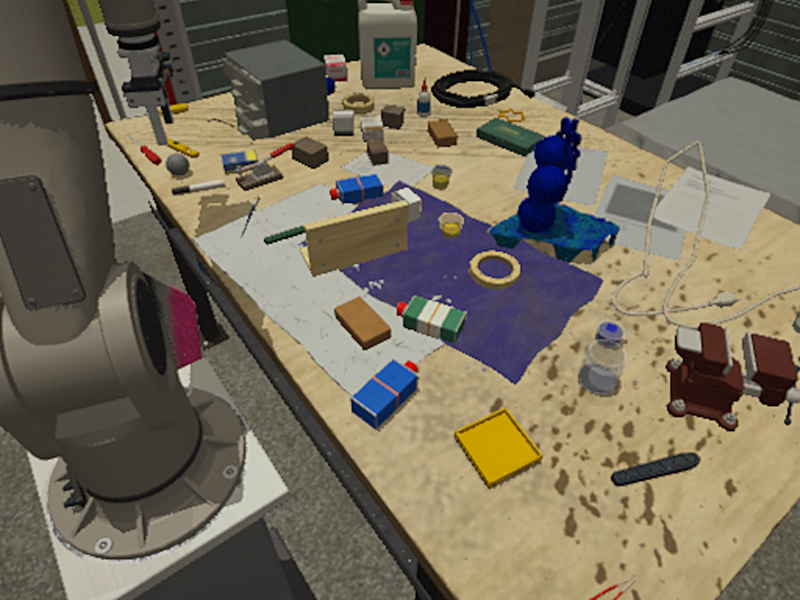

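View pics/side0.png

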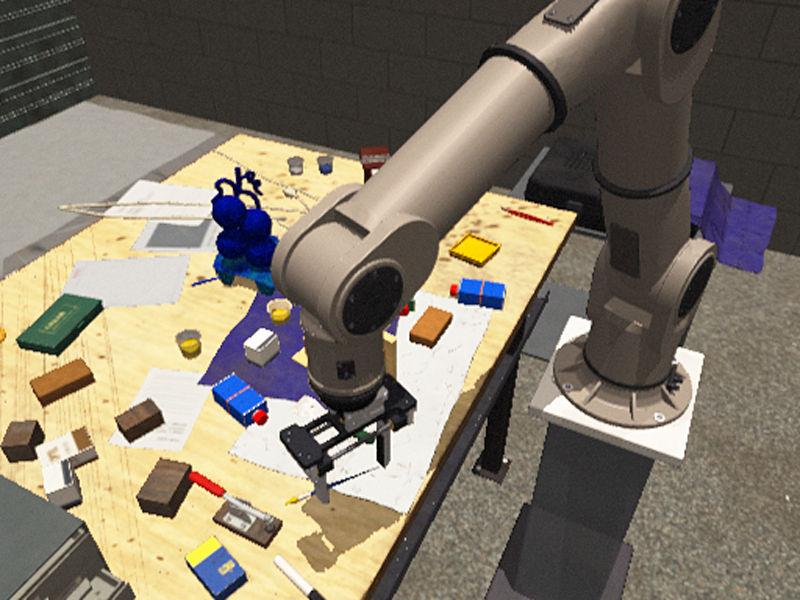

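The scene picture has three tin shapes: green with a white band and red cap at (435,318), and blue ones at (385,392) and (360,188). Green fits the description. The fence face is at about (357,238), the tray at (498,446), the sander at (362,322) and the tape at (495,268). I'll confirm the tin in an enlarged crop.

```bash
python3 - <<'E'
import cv2
from station import grab_frame
im=grab_frame("scene")[...,::-1]; cv2.imwrite("pics/raw0.png",im)
cv2.imwrite("pics/crop1.png",cv2.resize(im[115:235,165:325],(800,600),interpolation=cv2.INTER_CUBIC))
E
```

```text
(no output)
```

View pics/crop1.png

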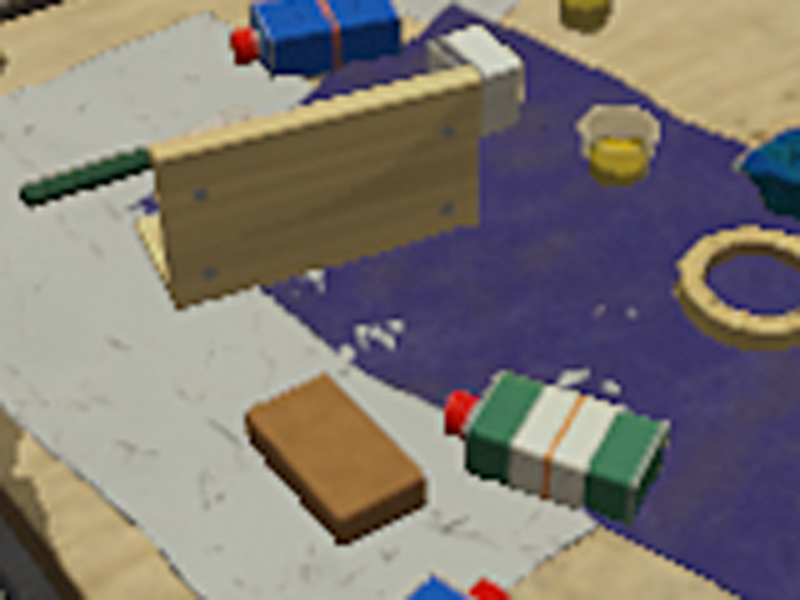

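```bash
cat > h.py <<'E'
import numpy as np
from station import bot, grab_frame, camera_params
from scipy.spatial.transform import Rotation as Ro
def cast(uv,z,cam="scene",T=None):
    c=camera_params(cam); uv=np.atleast_2d(uv).astype(float)
    d=np.c_[(uv[:,0]-c['cx'])/c['fx'],(uv[:,1]-c['cy'])/c['fy'],np.ones(len(uv))]
    if T is None: R=np.array(c['R']).T; o=-R@np.array(c['t'])
    else: M=T@np.array(c['hand_eye']); R=M[:3,:3]; o=M[:3,3]
    d=d@R.T
    return o+d*((z-o[2])/d[:,2])[:,None]
def tcp(s):
    T=np.eye(4); T[:3,:3]=Ro.from_quat(s['ee_rot']).as_matrix(); T[:3,3]=s['ee_pos']; return T
E
python3 - <<'E'
from h import *
cr=lambda p:(np.array(p)+.5)/5+[165,115]-.5
fu=lambda p:np.array(p)/1.5625
def rep(n,p): print(n,p.round(3).tolist(),p.mean(0).round(3))
t=cast(cr([(503,372),(668,423),(637,475),(468,432)]),.042); rep('tin',t)
rep('cap',cast(cr([(460,414)]),.021))
rep('fencebot',cast(cr([(180,307),(479,225)]),0)); rep('fencetop',cast(cr([(155,160),(479,72)]),.13))
rep('tray',cast(fu([(455,436),(508,411),(542,457),(490,484)]),.022))
rep('sander',cast(cr([(247,412),(327,375),(425,490),(343,528)]),.032))
rep('jartop',cast(fu([(607,345)]),.08)); rep('tape',cast(fu([(495,266)]),.025)); rep('cup',cast(fu([(451,233)]),0)); rep('carton',cast(fu([(405,200)]),.06))
E
```

```text
tin [[0.529, 0.028, 0.042], [0.582, -0.063, 0.042], [0.54, -0.084, 0.042], [0.482, 0.0, 0.042]] [ 0.533 -0.03   0.042]
cap [[0.499, 0.031, 0.021]] [0.499 0.031 0.021]
fencebot [[0.42, 0.237, 0.0], [0.634, 0.191, 0.0]] [0.527 0.214 0.   ]
fencetop [[0.413, 0.229, 0.13], [0.631, 0.19, 0.13]] [0.522 0.21  0.13 ]
tray [[0.4, -0.247, 0.022], [0.501, -0.263, 0.022], [0.484, -0.353, 0.022], [0.389, -0.338, 0.022]] [ 0.444 -0.3    0.022]
sander [[0.39, 0.099, 0.032], [0.447, 0.097, 0.032], [0.44, -0.015, 0.032], [0.386, -0.011, 0.032]] [0.416 0.042 0.032]
jartop [[0.696, -0.29, 0.08]] [ 0.696 -0.29   0.08 ]
tape [[0.734, 0.013, 0.025]] [0.734 0.013 0.025]
cup [[0.754, 0.179, 0.0]] [0.754 0.179 0.   ]
carton [[0.694, 0.28, 0.06]] [0.694 0.28  0.06 ]
```

The crop confirms it: green tin with white band, cap at crop (460,414) pointing left. The fence face has its bottom corners at (180,307) and (479,225). I'll move above the tin.

```bash
python3 -m creep '{"travel":[[-2.4,-2.3,0],[-2.4,-2.3,0],[-2.4,-2.3,0],[-2.4,-2.3,0],[-2.4,-2.3,0],[-2.4,-2.3,0],[-2.4,-2.3,0],[-2.4,-2.3,0],[-2.4,-2.3,0],[-2.4,-2.3,0]],"turn":[[0,0,0],[0,0,0],[0,0,0],[0,0,0],[0,0,0],[0,0,0],[0,0,0],[0,0,0],[0,0,0],[0,0,0]],"hand":[100,100,100,100,100,100,100,100,100,100]}'
python3 -m creep '{"travel":[[-2.4,-2.3,0],[-2.4,-2.3,0],[-2.4,-2.3,0],[-2.4,-2.3,0],[-2.4,-2.3,0],[-2.4,-2.3,0],[-2.4,-2.3,0],[-2.4,-2.3,0],[-2.4,-2.3,0],[-2.4,-2.3,0]],"turn":[[0,0,0],[0,0,0],[0,0,0],[0,0,0],[0,0,0],[0,0,0],[0,0,0],[0,0,0],[0,0,0],[0,0,0]],"hand":[100,100,100,100,100,100,100,100,100,100]}'
python3 -m creep '{"travel":[[0,0,0.9],[0,0,0.9],[0,0,0.9],[0,0,0.9],[0,0,0.9],[0,0,0],[0,0,0],[0,0,0]],"turn":[[0,0,6.4],[0,0,6.4],[0,0,6.4],[0,0,6.4],[0,0,6.4],[0,0,0],[0,0,0],[0,0,0]],"hand":[100,100,100,100,100,100,100,100]}'
python3 - <<'E'
from h import *
import cv2
s=bot.get_state(); np.save("T1.npy",tcp(s)); im=grab_frame("wrist")[...,::-1]; cv2.imwrite("pics/w1.png",cv2.resize(im,(800,600),interpolation=cv2.INTER_CUBIC))
print(tcp(s).round(4),s['time'])
E
```

```text
time: 0.98
ee_pos: [0.4095, 0.2951, 0.2054]
ee_rot: [0.223, 0.975, 0.0, -0.0]
ft_force: [0.7, -0.1, -0.3]
opening: 0.094
finger_force: 0.0
time: 1.82
ee_pos: [0.5259, -0.0162, 0.2055]
ee_rot: [0.222, 0.975, 0.0, 0.0]
ft_force: [1.0, 0.7, -0.2]
opening: 0.0944
finger_force: 0.0
time: 2.48
ee_pos: [0.5259, -0.0146, 0.1609]
ee_rot: [0.481, 0.877, 0.0, 0.0]
ft_force: [0.2, 0.1, 0.4]
opening: 0.0939
finger_force: 0.0
[[-5.375e-01  8.432e-01  2.000e-04  5.259e-01]
 [ 8.432e-01  5.375e-01 -1.000e-04 -1.460e-02]
 [-2.000e-04  2.000e-04 -1.000e+00  1.609e-01]
 [ 0.000e+00  0.000e+00  0.000e+00  1.000e+00]] 2.4833
```

View pics/w1.png

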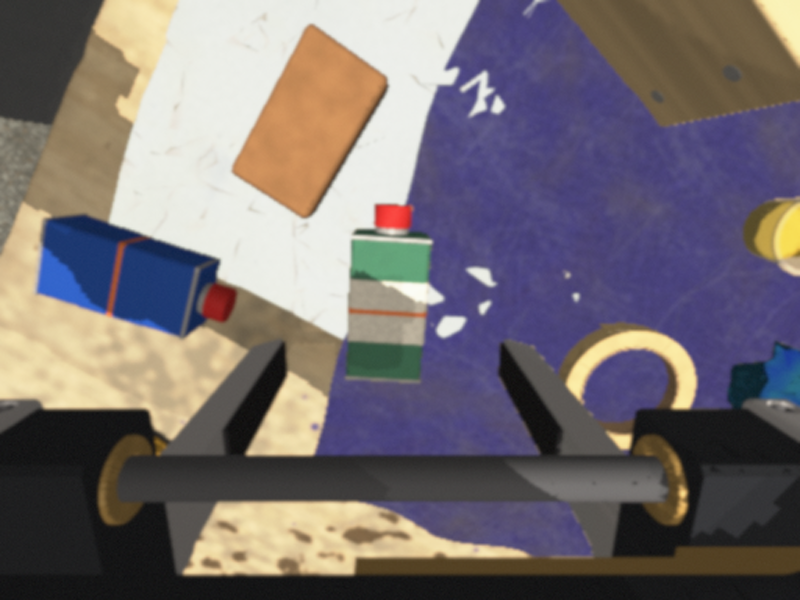

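The wrist view shows the tin between the fingers. Its top face corners are (350,238), (432,240), (421,381) and (347,379), with the cap at (393,216); the fence's right bottom corner is (665,126).

```bash
python3 - <<'E'
from h import *
T=np.load("T1.npy")
f=lambda p:np.array(p)/1.5625
t=cast(f([(350,238),(432,240),(421,381),(347,379)]),.042,"wrist",T); print(t.round(4))
cap=(t[0]+t[1])/2; bot_=(t[2]+t[3])/2; a=cap-bot_; L=np.linalg.norm(a); a/=L
print("L",L,"w",np.linalg.norm(t[0]-t[1]),np.linalg.norm(t[2]-t[3]),"yaw",np.degrees(np.arctan2(a[1],a[0])),"toolx yaw",np.degrees(np.arctan2(T[1,0],T[0,0])))
c=(cap+bot_)/2; g=c+a*.009
print("grasp",g,"tool delta cm",(T[:3,:3].T@(g-T[:3,3])*100).round(2))
print("fence corner",cast(f([(665,126),(566,0),(800,102)]),0,"wrist",T)[:1])
E
```

```text
[[ 0.4828  0.0021  0.042 ]
 [ 0.531   0.0312  0.042 ]
 [ 0.5832 -0.0613  0.042 ]
 [ 0.5355 -0.0897  0.042 ]]
L 0.10597894949986364 w 0.05628911159056304 0.05557042736740746 yaw 119.63113975329031 toolx yaw 122.5154289701109
grasp [ 0.52869139 -0.02161928  0.042     ] tool delta cm [-0.74 -0.14 11.89]
fence corner [[0.63481219 0.18954413 0.        ]]
```

```bash
python3 -m creep '{"travel":[[-0.75,-0.15,0],[0,0,2.5],[0,0,2.5],[0,0,2.5],[0,0,2.5],[0,0,2],[0,0,1.5],[0,0,1.2],[0,0,1.0],[0,0,0]],"turn":[[0,0,2.9],[0,0,0],[0,0,0],[0,0,0],[0,0,0],[0,0,0],[0,0,0],[0,0,0],[0,0,0],[0,0,0]],"hand":[100,100,100,100,100,100,100,100,100,100]}'
python3 -m creep '{"travel":[[0,0,0],[0,0,0],[0,0,0],[0,0,0],[0,0,0],[0,0,0],[0,0,0],[0,0,0],[0,0,0],[0,0,0]],"turn":[[0,0,0],[0,0,0],[0,0,0],[0,0,0],[0,0,0],[0,0,0],[0,0,0],[0,0,0],[0,0,0],[0,0,0]],"hand":[0,0,0,0,0,0,0,0,0,0]}' 55
```

```text
time: 3.37
ee_pos: [0.528, -0.0217, 0.0023]
ee_rot: [0.504, 0.864, -0.0, -0.001]
ft_force: [-0.3, 0.1, -1.1]
opening: 0.0939
finger_force: 0.0
time: 4.2
ee_pos: [0.5284, -0.0218, 0.0037]
ee_rot: [0.505, 0.863, 0.0, -0.0]
ft_force: [-2.4, -0.1, 6.5]
opening: 0.0557
finger_force: 55.0
```

```bash
python3 -m creep '{"travel":[[0,0,-1],[0,0,-2],[0,0,-2.5],[0,0,-2.5],[0,0,-2.5],[0,0,-2.5],[0,0,-2],[0,0,0],[0,0,0],[0,0,0]],"turn":[[0,0,0],[0,0,0],[0,0,0],[0,0,0],[0,0,7],[0,0,7],[0,0,7],[0,0,7],[0,0,7],[0,0,7]],"hand":[0,0,0,0,0,0,0,0,0,0]}'
python3 -m creep '{"travel":[[2,-1],[2,-1]],"turn":[[0,0,0],[0,0,0]],"hand":[0,0]}' ; python3 -m creep '{"travel":[[2,-1,0],[2,-1,0],[2,-1,0],[2,-1,0],[2,-1,0],[0,0,0],[0,0,0]],"turn":[[0,0,0],[0,0,0],[0,0,0],[0,0,0],[0,0,0],[0,0,0],[0,0,0]],"hand":[0,0,0,0,0,0,0]}'
python3 - <<'E'
from h import *
import cv2
s=bot.get_state(); np.save("T2.npy",tcp(s)); im=grab_frame("wrist")[...,::-1]; cv2.imwrite("pics/w2.png",cv2.resize(im,(800,600),interpolation=cv2.INTER_CUBIC))
print(tcp(s).round(4),s['time'],s['finger_force'])
E
```

```text
time: 5.03
ee_pos: [0.5284, -0.0216, 0.1544]
ee_rot: [0.782, 0.623, 0.001, -0.0]
ft_force: [-0.2, -0.8, -3.2]
opening: 0.0556
finger_force: 55.0
time: 5.62
ee_pos: [0.5011, 0.0878, 0.1538]
ee_rot: [0.78, 0.626, 0.0, -0.0]
ft_force: [-0.5, -0.9, -3.0]
opening: 0.0558
finger_force: 55.0
[[ 2.161e-01  9.764e-01 -2.000e-04  5.011e-01]
 [ 9.764e-01 -2.161e-01  4.000e-04  8.780e-02]
 [ 3.000e-04 -3.000e-04 -1.000e+00  1.538e-01]
 [ 0.000e+00  0.000e+00  0.000e+00  1.000e+00]] 5.6167 54.95905637741089schema error: expected 3 numbers
```

View pics/w2.png

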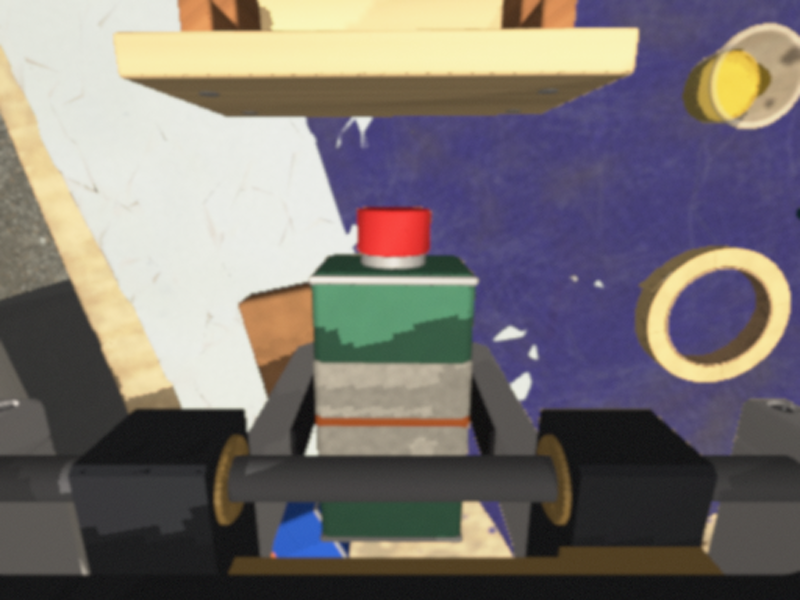

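The fence's top front edge runs (118,77)–(636,75) and its bottom edge (222,113)–(562,115). The tin is square to it, held mid-body, cap at (394,232). The sander is untouched.

```bash
python3 - <<'E'
from h import *
T=np.load("T2.npy"); f=lambda p:np.array(p)/1.5625
for p,z in (([(118,77),(636,75)],.13),([(222,113),(562,115)],0),([(358,208),(430,208)],.17),([(312,283),(477,281),(461,539),(322,537)],.192)):
    w=cast(f(p),z,"wrist",T); 
    d=w[1]-w[0]; print(w.round(4).tolist(),np.linalg.norm(d).round(3),"dir",np.degrees(np.arctan2(d[1],d[0])).round(2),"tool", ((w-T[:3,3])@T[:3,:3]*100).round(2).tolist())
print("toolx yaw",np.degrees(np.arctan2(T[1,0],T[0,0])))
E
```

```text
[[0.4141, 0.2293, 0.13], [0.6296, 0.1824, 0.13]] 0.221 dir -12.28 tool [[11.94, -11.55, 2.39], [12.02, 10.51, 2.38]]
[[0.4107, 0.2335, 0.0], [0.6469, 0.1799, 0.0]] 0.242 dir -12.79 tool [[12.27, -11.97, 15.39], [12.14, 12.26, 15.38]]
[[0.5044, 0.1558, 0.17], [0.5304, 0.1501, 0.17]] 0.027 dir -12.49 tool [[6.72, -1.14, -1.62], [6.72, 1.52, -1.62]]
[[0.4855, 0.1363, 0.192], [0.5395, 0.125, 0.192], [0.5158, 0.0224, 0.192], [0.4621, 0.0353, 0.192]] 0.055 dir -11.79 tool [[4.4, -2.56, -3.82], [4.46, 2.95, -3.82], [-6.07, 2.85, -3.82], [-5.97, -2.67, -3.82]]
toolx yaw 77.5181847009955
```

```bash
python3 -m creep '{"travel":[[0,0,0],[0,0,0],[0,0,0],[0,0,0],[0,0,0],[0,0,0]],"turn":[[0,7,0],[0,7,0],[0,7,0],[0,7,0],[0,7,0],[0,0,0]],"hand":[0,0,0,0,0,0]}'
python3 -m creep '{"travel":[[0,0,1.3],[0,0,1.3],[0,0,1.3],[0,0,1.3],[0,0,1.3],[0,0,1.3],[0,0,1.2],[0,0,1.2],[0,0,0],[0,0,0]],"turn":[[0,0,0],[0,0,0],[0,0,0],[0,0,0],[0,0,0],[0,0,0],[0,0,0],[0,0,0],[0,0,0],[0,0,0]],"hand":[0,0,0,0,0,0,0,0,0,0]}'
cat >> h.py <<'E'
N=np.array([.2164,.9763,0]); F0=np.array([.5011,.0878,0])  # fence normal; face at ~.121 from F0
def rep():
    s=bot.get_state(); T=tcp(s); p=T[:3,3]-.019*T[:3,2]
    print("t%.2f pivot: dist %.1f z %.1f mm  tilt %.1f  fN %.1f fz %.1f grip %.1f op %.1f"%(s['time'],121-1e3*(p-F0)@N,1e3*p[2],np.degrees(np.arcsin(T[2,0])),s['ft_force']@N,s['ft_force'][2],s['finger_force'],1e3*s['opening']))
E
python3 -c "from h import *;rep()"
```

```text
time: 6.17
ee_pos: [0.4997, 0.0818, 0.1517]
ee_rot: [0.752, 0.598, 0.214, -0.174]
ft_force: [-1.6, -1.0, -4.5]
opening: 0.056
finger_force: 55.0
time: 7.0
ee_pos: [0.5106, 0.1387, 0.0654]
ee_rot: [0.751, 0.601, 0.21, -0.174]
ft_force: [-0.1, -0.7, -2.9]
opening: 0.056
finger_force: 55.0
t7.00 pivot: dist 79.2 z 81.6 mm  tilt 31.7  fN -0.7 fz -2.9 grip 55.0 op 56.0
```

```bash
python3 -m creep '{"travel":[[0.25,0,0.16],[0.25,0,0.16],[0.25,0,0.16],[0.25,0,0.16],[0.17,0,0.1],[0,0,0]],"turn":[[0,0,0],[0,0,0],[0,0,0],[0,0,0],[0,0,0],[0,0,0]],"hand":[0,0,0,0,0,0]}' 30
python3 -c "from h import *;rep()"
```

```text
time: 7.5
ee_pos: [0.5138, 0.1524, 0.0652]
ee_rot: [0.751, 0.601, 0.211, -0.173]
ft_force: [-1.8, -9.3, -1.9]
opening: 0.056
finger_force: 30.0
t7.50 pivot: dist 65.2 z 81.4 mm  tilt 31.6  fN -9.5 fz -1.9 grip 30.0 op 56.0
```

```bash
python3 -m creep '{"travel":[[0.02,0,0.25],[0.02,0,0.25],[0.02,0,0.25],[0.02,0,0.25],[0.02,0,0.25],[0,0,0]],"turn":[[0,0,0],[0,0,0],[0,0,0],[0,0,0],[0,0,0],[0,0,0]],"hand":[0,0,0,0,0,0]}' 30
python3 - <<'E'
from h import *
import cv2
rep(); im=grab_frame("scene")[...,::-1]; cv2.imwrite("pics/s3.png",cv2.resize(im[80:230,160:360],(800,600),interpolation=cv2.INTER_CUBIC))
E
```

```text
time: 8.0
ee_pos: [0.5154, 0.1598, 0.055]
ee_rot: [0.751, 0.601, 0.211, -0.173]
ft_force: [-0.6, -6.4, -2.5]
opening: 0.0558
finger_force: 30.0
t8.00 pivot: dist 57.5 z 71.2 mm  tilt 31.7  fN -6.4 fz -2.5 grip 30.0 op 55.8
```

View pics/s3.png

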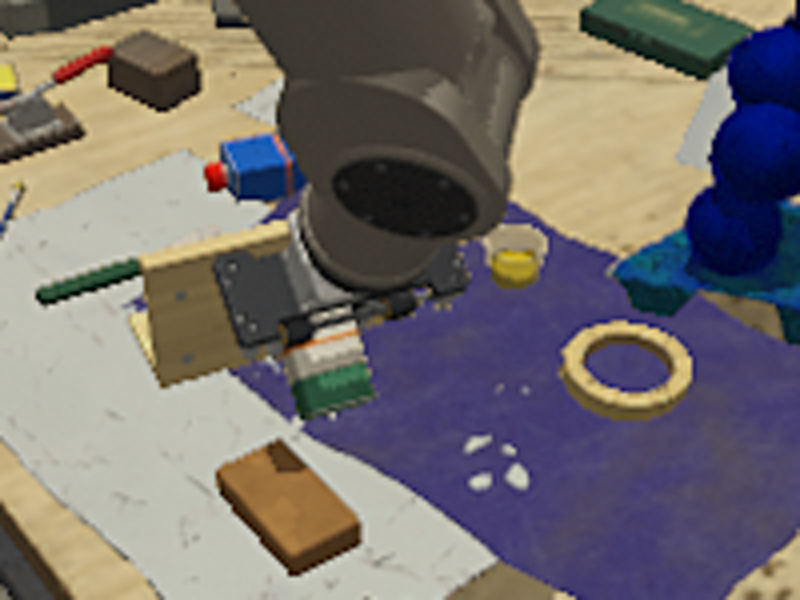

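The tin is held tilted, cap against the fence, its underside at (335,395) off the bench. Continuing the push.

```bash
python3 -m creep '{"travel":[[0.21,0,0.13],[0.21,0,0.13],[0.21,0,0.13],[0.21,0,0.13],[0.21,0,0.13],[0.21,0,0.13],[0.21,0,0.13]],"turn":[[0,0,0],[0,0,0],[0,0,0],[0,0,0],[0,0,0],[0,0,0],[0,0,0]],"hand":[0,0,0,0,0,0,0]}' 30
python3 -c "from h import *;rep()"
```

```text
time: 8.63
ee_pos: [0.5187, 0.1746, 0.0542]
ee_rot: [0.752, 0.601, 0.21, -0.172]
ft_force: [-5.0, -18.8, -4.7]
opening: 0.0558
finger_force: 30.0
t8.63 pivot: dist 42.4 z 70.4 mm  tilt 31.5  fN -19.4 fz -4.7 grip 30.0 op 55.8
```

```bash
python3 -m creep '{"travel":[[0.21,0,0.13],[0.21,0,0.13],[0.21,0,0.13],[0.21,0,0.13],[0,0,0]],"turn":[[0,0,0],[0,0,0],[0,0,0],[0,0,0],[0,0,0]],"hand":[0,0,0,0,0]}' 30
python3 - <<'E'
from h import *
import cv2
rep(); s=bot.get_state(); print(s['ft_force'])
im=grab_frame("scene")[...,::-1]; a=cv2.resize(im[120:195,180:280],(400,300),interpolation=cv2.INTER_CUBIC)
b=cv2.resize(grab_frame("wrist")[...,::-1],(400,300)); cv2.imwrite("pics/s4.png",np.hstack([a,b]))
E
```

```text
time: 9.05
ee_pos: [0.5208, 0.1832, 0.0545]
ee_rot: [0.752, 0.6, 0.21, -0.172]
ft_force: [-12.4, -29.7, 11.4]
opening: 0.0559
finger_force: 30.0
t9.05 pivot: dist 33.5 z 70.7 mm  tilt 31.5  fN -31.7 fz 11.4 grip 30.0 op 55.9
[-12.44350349 -29.67536886  11.43298061]
```

View pics/s4.png

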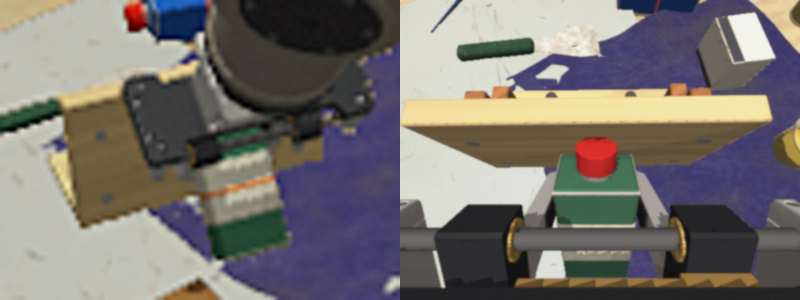

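```bash
python3 - <<'E'
from h import *
import cv2
s=bot.get_state(); T=tcp(s); p=T[:3,3]-.019*T[:3,2]; Y=T[:3,1]; up=np.array([0,0,1.])
def proj(P,cam):
    c=camera_params(cam)
    if cam=="wrist": M=np.linalg.inv(T@np.array(c['hand_eye'])); q=M[:3,:3]@P+M[:3,3]
    else: q=np.array(c['R'])@P+np.array(c['t'])
    return np.array([c['fx']*q[0]/q[2]+c['cx'],c['fy']*q[1]/q[2]+c['cy']])
for th in (45,55,65,75,85):
    t=np.radians(th); a=N*np.cos(t)+up*np.sin(t); n=N*np.sin(t)-up*np.cos(t)
    w=lambda u,v,y=0:p+a*u+n*(v+.002)+Y*y
    print(th,"wrist(right half local): cap",(proj(w(.066,0),"wrist")/1.28).round(),"shoulder back",(proj(w(.046,-.021),"wrist")/1.28).round(),"shoulder front",(proj(w(.046,.021),"wrist")/1.28).round(),
     "scene bottom back corners",((proj(w(-.063,-.021,-.028),"scene")-[180,120])*4).round(),((proj(w(-.063,-.021,.028),"scene")-[180,120])*4).round(), "low z",(1e3*w(-.063,.021)[2]).round(1))
E
```

```text
45 wrist(right half local): cap [194. 110.] shoulder back [194. 151.] shoulder front [194. 125.] scene bottom back corners [216. 236.] [282. 218.] low z 9.9
55 wrist(right half local): cap [193. 117.] shoulder back [194. 163.] shoulder front [194. 126.] scene bottom back corners [214. 240.] [279. 222.] low z 5.9
65 wrist(right half local): cap [193. 128.] shoulder back [194. 177.] shoulder front [194. 128.] scene bottom back corners [210. 242.] [275. 224.] low z 3.9
75 wrist(right half local): cap [193. 143.] shoulder back [194. 192.] shoulder front [194. 133.] scene bottom back corners [207. 241.] [271. 223.] low z 3.9
85 wrist(right half local): cap [193. 162.] shoulder back [194. 208.] shoulder front [194. 141.] scene bottom back corners [202. 238.] [266. 220.] low z 6.0
```

```bash
python3 -m creep '{"travel":[[0.1,0,-0.17],[0.1,0,-0.17],[0.21,0,0.13],[0.21,0,0.13],[0,0,0]],"turn":[[0,0,0],[0,0,0],[0,0,0],[0,0,0],[0,0,0]],"hand":[0,0,0,0,0]}' 30
python3 - <<'E'
from h import *
import cv2
rep(); s=bot.get_state(); print(s['ft_force'],s['wrist_torque'])
im=grab_frame("scene")[...,::-1]; a=cv2.resize(im[120:195,180:280],(400,300),interpolation=cv2.INTER_CUBIC)
b=cv2.resize(grab_frame("wrist")[...,::-1][100:250,150:350],(400,300)); cv2.imwrite("pics/s5.png",np.hstack([a,b]))
E
```

```text
time: 9.57
ee_pos: [0.5217, 0.189, 0.0582]
ee_rot: [0.752, 0.601, 0.21, -0.172]
ft_force: [-7.1, -21.4, 1.4]
opening: 0.0556
finger_force: 30.0
t9.57 pivot: dist 27.7 z 74.4 mm  tilt 31.5  fN -22.4 fz 1.4 grip 30.0 op 55.6
[ -7.13682178 -21.38617423   1.44003214] [-3.7577627   1.37280684  0.43934507]
```

View pics/s5.png

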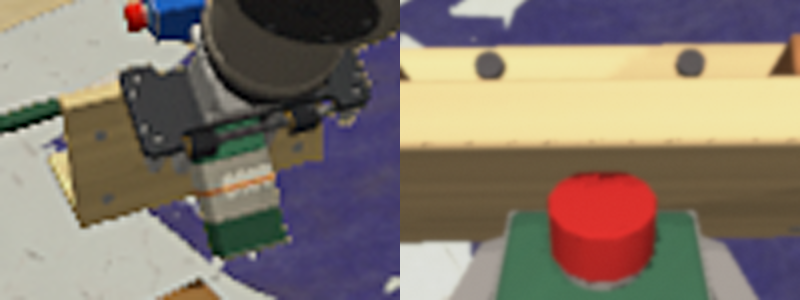

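The tin is nearly upright, cap at right-crop (602,205), just below the fence's top edge (y 148). A little more push.

```bash
python3 -m creep '{"travel":[[0.21,0,0.13],[0.17,0,0.1],[0,0,0],[0,0,0]],"turn":[[0,0,0],[0,0,0],[0,0,0],[0,0,0]],"hand":[0,0,0,0]}' 30
python3 - <<'E'
from h import *
import cv2
rep()
im=grab_frame("scene")[...,::-1]; cv2.imwrite("pics/s6raw.png",im)
w=grab_frame("wrist")[...,::-1]; cv2.imwrite("pics/w6raw.png",w); np.save("T6.npy",tcp(bot.get_state()))
a=cv2.resize(im[145:190,220:260],(400,450),interpolation=cv2.INTER_CUBIC)
b=cv2.resize(w[150:375,150:350],(400,450),interpolation=cv2.INTER_CUBIC); cv2.imwrite("pics/s6.png",np.hstack([a,b]))
E
```

```text
time: 10.0
ee_pos: [0.5225, 0.1923, 0.0583]
ee_rot: [0.752, 0.601, 0.21, -0.172]
ft_force: [-13.8, -29.8, 10.5]
opening: 0.0556
finger_force: 30.0
t10.00 pivot: dist 24.3 z 74.5 mm  tilt 31.5  fN -32.1 fz 10.5 grip 30.0 op 55.6
```

View pics/s6.png

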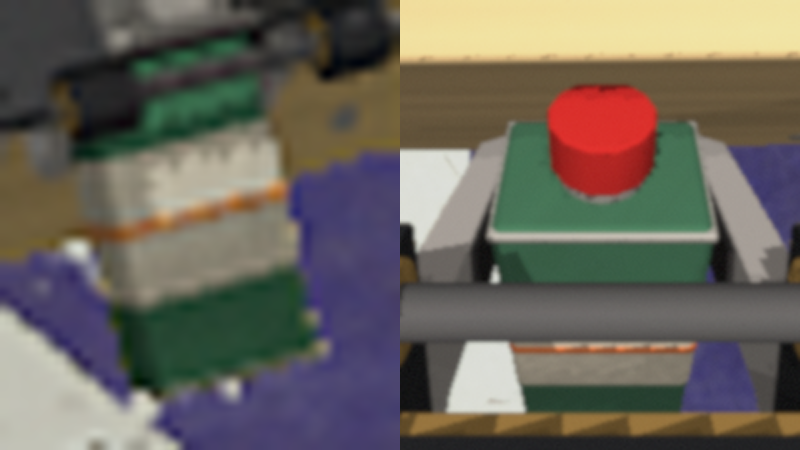

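```bash
python3 - <<'E'
from h import *
from scipy.optimize import least_squares
T=np.load("T6.npy"); p=T[:3,3]-.019*T[:3,2]; Y=T[:3,1]; up=np.array([0,0,1.])
def proj(P,cam):
    c=camera_params(cam)
    if cam=="wrist": M=np.linalg.inv(T@np.array(c['hand_eye'])); q=M[:3,:3]@P+M[:3,3]
    else: q=np.array(c['R'])@P+np.array(c['t'])
    return np.array([c['fx']*q[0]/q[2]+c['cx'],c['fy']*q[1]/q[2]+c['cy']])
W=lambda x,y:np.array([x/2+150,y/2+150])
obs=[("wrist",(110,-21,-28),W(92,237)),("wrist",(110,-21,28),W(316,237)),("wrist",(110,21,-28),W(113,123)),("wrist",(110,21,28),W(297,123)),
 ("scene",(0,-21,-28),np.array([235,184.])),("scene",(0,-21,28),np.array([252,179.5]))]
def pt(x,m,k=1):
    t=np.radians(x[0]); a=N*np.cos(t)+up*np.sin(t); n=N*np.sin(t)-up*np.cos(t)
    return p+a*(m[0]-x[1])/1e3+n*(m[1]+x[2])/1e3+Y*(m[2]+x[3])/1e3
def res(x): return np.concatenate([(proj(pt(x,m),c)-o)*(1 if c=="wrist" else 1) for c,m,o in obs])
for sel in (slice(0,6),slice(0,4)):
    o_=obs; obs=obs[sel]; r=least_squares(res,[80,63,2,0]); obs=o_
    print(r.x.round(2),r.fun.round(1)); 
    for m in ((0,21,0),(0,-21,0),(110,21,0),(130,14,0)): q=pt(r.x,m); print(m,"z %.1f dist %.1f"%(q[2]*1e3,121-1e3*(q-F0)@N))
E
```

```text
[ 53.93  90.94 -12.68   2.  ] [-0.7 -0.   1.2 -0.  -0.3 -0.3 -0.6 -0.3  1.3  2.   0.6  1.8]
(0, 21, 0) z -3.9 dist 71.1
(0, -21, 0) z 20.9 dist 105.1
(110, 21, 0) z 85.1 dist 6.4
(130, 14, 0) z 105.3 dist 0.2
[ 54.34  92.06 -11.61   2.02] [ 0.   0.1  0.6  0.1  0.1 -0.1 -0.9 -0.1]
(0, 21, 0) z -5.7 dist 70.4
(0, -21, 0) z 18.8 dist 104.5
(110, 21, 0) z 83.6 dist 6.2
(130, 14, 0) z 104.0 dist 0.2
```

The fit shows that the tin has slipped about 28 mm through the pads. It now leans at about 54° with its lower edge on the bench and its cap on the fence, so the grip is up near the shoulder. It is stable leaning like that, so I'll let go, take it lower on the body, and push on from this steeper angle.

```bash
python3 -m creep '{"travel":[[-0.13,0,-0.08],[0,0,0],[0,0,0],[0,0,0],[0,0,0],[0,0,0],[0,0,0],[0,0,0]],"turn":[[0,0,0],[0,0,0],[0,0,0],[0,0,0],[0,0,0],[0,0,0],[0,0,0],[0,0,0]],"hand":[0,0,100,100,100,100,100,100]}' 20
python3 -c "from h import *;rep()"
python3 - <<'E'
from h import *
import cv2
w=grab_frame("wrist")[...,::-1]; cv2.imwrite("pics/w7raw.png",w); np.save("T7.npy",tcp(bot.get_state()))
im=grab_frame("scene")[...,::-1]; cv2.imwrite("pics/s7raw.png",im)
a=cv2.resize(im[145:190,220:260],(400,450),interpolation=cv2.INTER_CUBIC)
b=cv2.resize(w[150:375,150:350],(400,450),interpolation=cv2.INTER_CUBIC); cv2.imwrite("pics/s7.png",np.hstack([a,b]))
E
```

```text
time: 10.77
ee_pos: [0.5226, 0.1949, 0.0593]
ee_rot: [0.751, 0.602, 0.211, -0.174]
ft_force: [0.9, 0.3, 0.3]
opening: 0.0918
finger_force: 0.0
t10.77 pivot: dist 21.8 z 75.5 mm  tilt 31.7  fN 0.5 fz 0.3 grip 0.0 op 91.8
```

View pics/s7.png

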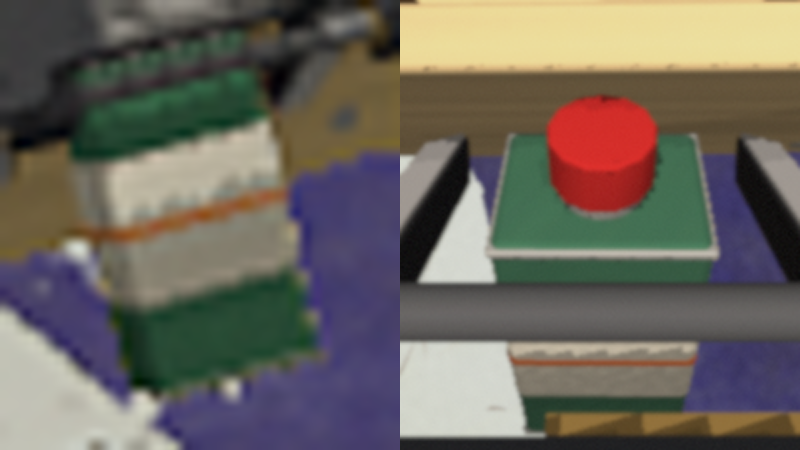

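The tin stays leaning after release: shoulder corners at right-crop (491,252), (717,252), (513,137), (697,137), cap at (602,150). All 10 picture views are used, so I'll rely on image code from here.

```bash
cat >> h.py <<'E'
import cv2
from scipy.optimize import least_squares
UP=np.array([0,0,1.]); LAT=np.array([N[1],-N[0],0])
def proj(P,cam,T=None):
    c=camera_params(cam)
    if cam=="wrist": M=np.linalg.inv(T@np.array(c['hand_eye'])); q=P@M[:3,:3].T+M[:3,3]
    else: q=P@np.array(c['R']).T+np.array(c['t'])
    return np.c_[c['fx']*q[:,0]/q[:,2]+c['cx'],c['fy']*q[:,1]/q[:,2]+c['cy']]
def body(x,pts):  # x: th deg, base-centre dist from face, z, lateral (mm); pts in (u,v,y) mm
    t=np.radians(x[0]); a=N*np.cos(t)+UP*np.sin(t); n=N*np.sin(t)-UP*np.cos(t); pts=np.atleast_2d(pts)/1e3
    o=F0+N*(.121-x[1]/1e3)+UP*x[2]/1e3+LAT*x[3]/1e3
    return o+pts[:,:1]*a+pts[:,1:2]*n+pts[:,2:]*LAT
f=np.linspace(0,2*np.pi,48,endpoint=False)
CAP=np.array([(u,14*np.cos(k),14*np.sin(k)) for u in (114,130) for k in f])
def redbox(im):
    h=cv2.cvtColor(im,cv2.COLOR_RGB2HSV); m=((h[...,0]<8)|(h[...,0]>172))&(h[...,1]>170)&(h[...,2]>80)
    n,l,st,_=cv2.connectedComponentsWithStats(m.astype(np.uint8)); k=1+np.argmax(st[1:,4]); x,y,w,hh,_=st[k]; return np.array([x-.5,y-.5,x+w-.5,y+hh-.5])
def capbox(x,T): q=proj(body(x,CAP),"wrist",T); return np.r_[q.min(0),q.max(0)]
E
python3 - <<'E'
from h import *
T=np.load("T7.npy"); im=cv2.imread("pics/w7raw.png")[...,::-1].copy()
m=[(110,-21,-28),(110,-21,28),(110,21,-28),(110,21,28)]; o=np.array([(91,252),(317,252),(113,137),(297,137)])/2+150
b=redbox(im); print("red",b)
r=least_squares(lambda x:(proj(body(x,m),"wrist",T)-o).ravel(),[55,80,10,0]); print("pts",r.x.round(1),r.fun.round(1)); print(capbox(r.x,T).round(1))
def con(th,lat,d0=0): # cap lower edge on face, lower base edge on bench
    t=np.radians(th); return [th,130*np.cos(t)+14*np.sin(t)+d0,21*np.cos(t),lat]
r2=least_squares(lambda q:np.r_[capbox(con(q[0],q[1]),T)[[0,1,2]]-b[[0,1,2]],(proj(body(con(*q),m),"wrist",T)-o).ravel()],[55,0]); print("contact fit",np.round(con(*r2.x),1),r2.fun.round(1))
R=con(*r2.x); p=T[:3,3]-.019*T[:3,2]
g=body(R,[(52,0,0)])[0]; print("move cm to u=52:",((g-p)@T[:3,:3]*100).round(2), "z",g[2])
rep()
E
```

```text
red [222.5 197.5 278.5 254.5]
pts [53.  90.9  8.5 -0. ] [-0.   0.   0.4  0.1  0.2 -0.  -0.7 -0.1]
[224.7 200.1 279.5 259.5]
contact fit [50.  94.3 13.5 -0.3] [ 1.6 -0.2  0.5 -1.3 -4.   0.5 -4.  -0.4 -1.  -1.1 -1. ]
move cm to u=52: [-4.48  0.18 -0.18] z 0.05332310826273516
t10.87 pivot: dist 21.9 z 75.4 mm  tilt 31.7  fN -0.5 fz -0.1 grip 0.0 op 93.8
```

```bash
python3 -m creep '{"travel":[[-1.1,0,0.1],[-1.1,0,0],[-1.1,0,0],[-1.1,0,0],[0,0,0],[0,0,0],[0,0,0],[0,0,0],[0,0,0],[0,0,0]],"turn":[[0,0,0],[0,0,0],[0,0,0],[0,0,0],[0,0,0],[0,0,0],[0,0,0],[0,0,0],[0,0,0],[0,0,0]],"hand":[100,100,100,100,100,0,0,0,0,0]}' 30
cat >> h.py <<'E'
def look(tag):
    rep(); T=tcp(bot.get_state()); im=grab_frame("wrist"); cv2.imwrite(f"pics/{tag}.png",im[...,::-1]); b=redbox(im); p=T[:3,3]-.019*T[:3,2]
    pd=121-1e3*(p-F0)@N; pz=1e3*p[2]
    # foremost point touches the face
    def full(q):
        t=np.radians(q[0]); return [q[0],max(130*np.cos(t)+14*np.sin(t),110*np.cos(t)+21*np.sin(t)),q[1],q[2]]
    r=least_squares(lambda q:capbox(full(q),T)-b-[-1,-1,0,-2],[60,10,0]); x=full(r.x)
    t=np.radians(x[0]); a=np.array([np.cos(t),np.sin(t)]); d=np.array([x[1]-pd,pz-x[2]])
    print("red",b,"th %.1f basedist %.1f z %.1f lat %.1f"%tuple(x),"low edge %.1f"%(x[2]-21*np.cos(t)),"grip u %.1f v %.1f"%(d@a,d@[a[1],-a[0]]),"res",r.fun.round(1))
E
python3 -c "from h import *;look('w8')"
```

```text
time: 11.7
ee_pos: [0.5146, 0.1591, 0.0355]
ee_rot: [0.75, 0.602, 0.211, -0.174]
ft_force: [0.2, -0.3, -0.1]
opening: 0.0638
finger_force: 0.0
t11.70 pivot: dist 58.4 z 51.6 mm  tilt 31.7  fN -0.3 fz -0.1 grip 0.0 op 63.8
red [220.5 111.5 280.5 166.5] th 47.0 basedist 99.0 z 23.0 lat -1.1 low edge 8.6 grip u 48.6 v 10.1 res [-0.8  0.3  0.8  0.1]
```

```bash
python3 -m creep '{"travel":[[0,0,0],[0,0,0],[0,0,0],[0.1,0,-0.17],[0.1,0,-0.17],[0.21,0,0.13],[0.21,0,0.13],[0.21,0,0.13],[0,0,0]],"turn":[[0,0,0],[0,0,0],[0,0,0],[0,0,0],[0,0,0],[0,0,0],[0,0,0],[0,0,0],[0,0,0]],"hand":[0,0,0,0,0,0,0,0,0]}' 30
python3 -c "from h import *;look('w9')"
```

```text
time: 12.5
ee_pos: [0.5157, 0.1642, 0.0382]
ee_rot: [0.751, 0.601, 0.21, -0.173]
ft_force: [-1.9, -10.5, -6.9]
opening: 0.0558
finger_force: 30.0
t12.50 pivot: dist 53.2 z 54.4 mm  tilt 31.6  fN -10.6 fz -6.9 grip 30.0 op 55.8
red [219.5 118.5 281.5 176.5] th 47.2 basedist 98.6 z 27.4 lat -0.9 low edge 13.2 grip u 50.5 v 15.0 res [-0.7  0.3  0.7  0.1]
```

```bash
cat >> h.py <<'E'
def rim(im,b):
    x=int((b[0]+b[2])/2); y0=int(b[3])+6; c=im[:,x-8:x+9].astype(float).mean(1); g=c.min(1); i=y0+np.argmax(np.diff(g[y0:y0+45])); return i+1.0, g[y0-2:y0+45].round().astype(int)
def look2(tag=None,im=None,T=None,show=False):
    if im is None: rep(); T=tcp(bot.get_state()); im=grab_frame("wrist"); cv2.imwrite(f"pics/{tag}.png",im[...,::-1]); np.save(f"T{tag}.npy",T)
    b=redbox(im); ry,pr=rim(im,b); 
    if show: print(pr)
    pred=lambda x:np.r_[capbox(x,T)+[-1,-1,0,-2],proj(body(x,[(110,-21,0)]),"wrist",T)[0,1]]
    r=least_squares(lambda x:pred(x)-np.r_[b,ry],[60,80,10,0]); x=r.x; t=np.radians(x[0])
    print("red",b,"rim",ry,"th %.1f basedist %.1f z %.1f lat %.1f"%tuple(x),"| bench gap %.1f capgap %.1f shgap %.1f"%(x[2]-21*np.cos(t),x[1]-130*np.cos(t)-14*np.sin(t),x[1]-110*np.cos(t)-21*np.sin(t)),"res",r.fun.round(1))
E
python3 - <<'E'
from h import *
look2(im=cv2.imread("pics/w7raw.png")[...,::-1].copy(),T=np.load("T7.npy"),show=True)
look2("w10",show=True)
E
```

```text
[106  97  79  70  68  68  68  68  68  68  68  69  70  72  76  89 124 155
 172 161 130  97  71  57  54  54  54  55  55  55  54  54  54  55  59  65
  71  76  79  83  86  88  90  93  95  96  98]
red [222.5 197.5 278.5 254.5] rim 274.0 th 49.4 basedist 96.1 z 15.0 lat -0.6 | bench gap 1.3 capgap 0.8 shgap 8.5 res [-0.1 -0.   0.1  0.5 -0.4]
t12.55 pivot: dist 53.3 z 54.4 mm  tilt 31.6  fN -11.4 fz -7.7 grip 30.0 op 56.0
[110 112 110 102  85  74  72  72  73  73  72  72  73  76  79  84 102 140
 171 183 165 134 104  81  62  56  56  56  56  56  56  55  56  56  55  55
  55  55  54  54  54  54  55  54  54  54  55]
red [219.5 118.5 281.5 176.5] rim 197.0 th 56.2 basedist 82.2 z 8.6 lat -0.5 | bench gap -3.0 capgap -1.7 shgap 3.6 res [-0.2 -0.1  0.2  1.  -0.8]
```

```bash
python3 -m creep '{"travel":[[0.25,0,0.07],[0.25,0,0.07],[0.25,0,0.08],[0.25,0,0.1],[0,0,0]],"turn":[[0,0,0],[0,0,0],[0,0,0],[0,0,0],[0,0,0]],"hand":[0,0,0,0,0]}' 30
python3 -c "from h import *;look2('w11')"
```

```text
time: 13.02
ee_pos: [0.5175, 0.1719, 0.0401]
ee_rot: [0.752, 0.601, 0.209, -0.172]
ft_force: [-9.7, -24.6, -2.3]
opening: 0.0559
finger_force: 30.0
t13.02 pivot: dist 45.2 z 56.3 mm  tilt 31.4  fN -26.1 fz -2.3 grip 30.0 op 55.9
red [219.5 135.5 281.5 195.5] rim 216.0 th 56.6 basedist 81.5 z 7.6 lat -0.4 | bench gap -4.0 capgap -1.7 shgap 3.4 res [-0.1 -0.   0.1  0.7 -0.7]
```

The tin is sliding along the pads because the cap sticks on the fence. I'll back off with a firm grip and set the cap higher on the fence. Then I'll bring the pads down an arc around the stuck cap, so it rolls instead of sliding.

```bash
python3 -m creep '{"travel":[[-0.25,0,-0.16],[-0.25,0,-0.16],[-0.1,0,-0.06],[0.23,0,-0.37],[0.23,0,-0.37],[0.23,0,-0.37],[0,0,0]],"turn":[[0,0,0],[0,0,0],[0,0,0],[0,0,0],[0,0,0],[0,0,0],[0,0,0]],"hand":[0,0,0,0,0,0,0]}' 58
python3 -c "from h import *;look2('w12')"
```

```text
time: 13.65
ee_pos: [0.5174, 0.1692, 0.056]
ee_rot: [0.75, 0.602, 0.211, -0.174]
ft_force: [1.3, -0.4, -2.7]
opening: 0.0559
finger_force: 58.0
t13.65 pivot: dist 48.0 z 72.2 mm  tilt 31.7  fN -0.1 fz -2.7 grip 58.0 op 55.9
red [219.5 133.5 281.5 194.5] rim 216.0 th 59.9 basedist 78.1 z 20.3 lat -0.1 | bench gap 9.8 capgap 0.9 shgap 4.8 res [-0.3 -0.   0.3  1.2 -1.1]
```

```bash
python3 -m creep '{"travel":[[0.02,0,0.18],[0.02,0,0.18],[0.09,0,0.23],[0.09,0,0.23],[0.09,0,0.23],[0.1,0,0.22],[0,0,0]],"turn":[[0,0,0],[0,0,0],[0,0,0],[0,0,0],[0,0,0],[0,0,0],[0,0,0]],"hand":[0,0,0,0,0,0,0]}' 28
python3 -c "from h import *;look2('w13')"
```

```text
time: 14.28
ee_pos: [0.5189, 0.1784, 0.0455]
ee_rot: [0.751, 0.601, 0.21, -0.174]
ft_force: [-1.7, -5.9, -1.8]
opening: 0.0556
finger_force: 28.0
t14.28 pivot: dist 38.7 z 61.7 mm  tilt 31.7  fN -6.1 fz -1.8 grip 28.0 op 55.6
red [217.5 142.5 283.5 209.5] rim 231.0 th 61.8 basedist 72.9 z 12.9 lat -0.5 | bench gap 3.0 capgap -0.8 shgap 2.5 res [-0.2  0.   0.2  0.5 -0.5]
```

```bash
python3 -m creep '{"travel":[[0.12,0,0.19],[0.12,0,0.19],[0.12,0,0.19],[0,0,0]],"turn":[[0,0,0],[0,0,0],[0,0,0],[0,0,0]],"hand":[0,0,0,0]}' 28
python3 -c "from h import *;look2('w14')"
```

```text
time: 14.67
ee_pos: [0.5202, 0.1838, 0.0424]
ee_rot: [0.751, 0.601, 0.21, -0.174]
ft_force: [-1.1, -6.6, -3.4]
opening: 0.056
finger_force: 28.0
t14.67 pivot: dist 33.1 z 58.6 mm  tilt 31.6  fN -6.7 fz -3.4 grip 28.0 op 56.0
red [216.5 151.5 283.5 222.5] rim 244.0 th 68.8 basedist 59.4 z 4.1 lat -0.6 | bench gap -3.5 capgap -0.8 shgap -0.0 res [-0.3  0.2  0.3  0.2 -0.4]
```

```bash
python3 -m creep '{"travel":[[0.1,0,-0.17],[0.18,0,0.09],[0.18,0,0.09],[0.18,0,0.09],[0,0,0]],"turn":[[0,0,0],[0,0,0],[0,0,0],[0,0,0],[0,0,0]],"hand":[0,0,0,0,0]}' 28
python3 -c "from h import *;look2('w15')"
```

```text
time: 15.13
ee_pos: [0.521, 0.1883, 0.0443]
ee_rot: [0.752, 0.601, 0.21, -0.173]
ft_force: [-4.1, -14.5, -5.5]
opening: 0.0561
finger_force: 28.0
t15.13 pivot: dist 28.5 z 60.5 mm  tilt 31.5  fN -15.0 fz -5.5 grip 28.0 op 56.1
red [216.5 163.5 284.5 235.5] rim 257.0 th 67.0 basedist 63.6 z 7.0 lat -0.5 | bench gap -1.2 capgap 0.0 shgap 1.4 res [-0.2  0.1  0.2  0.1 -0.2]
```

```bash
python3 -m creep '{"travel":[[0.1,0,-0.17],[0.13,0,-0.15],[0.13,0,-0.15],[0,0,0]],"turn":[[0,7,0],[0,7,0],[0,0,0],[0,0,0]],"hand":[0,0,0,0]}' 58
python3 -c "from h import *;look2('w16')"
```

```text
time: 15.52
ee_pos: [0.5205, 0.1878, 0.0424]
ee_rot: [0.743, 0.593, 0.238, -0.201]
ft_force: [0.5, -7.3, 10.7]
opening: 0.0558
finger_force: 58.0
t15.52 pivot: dist 30.4 z 57.7 mm  tilt 36.3  fN -7.1 fz 10.7 grip 58.0 op 55.8
red [216.5 161.5 284.5 235.5] rim 257.0 th 74.8 basedist 55.0 z 1.2 lat -0.2 | bench gap -4.3 capgap 7.4 shgap 5.9 res [-0.7  0.6  0.7 -0.2 -0.4]
```

The tool's tilt tops out near 36°, and further on the finger tips would meet the fence. I'll lean the tin at its present ~70° on the fence, release it, and take it again with the tool near vertical.

```bash
python3 -m creep '{"travel":[[0.12,0,-0.16],[0.24,0,0.18],[0.24,0,0.18],[0,0,0]],"turn":[[0,0,0],[0,0,0],[0,0,0],[0,0,0]],"hand":[0,0,0,0]}' 40
python3 -c "from h import *;look2('w17')"; python3 -c "from h import *; print(bot.get_state()['qpos'].round(2) if hasattr(bot.get_state()['qpos'],'round') else bot.get_state()['qpos'])"
```

```text
time: 15.9
ee_pos: [0.5197, 0.1952, 0.0433]
ee_rot: [0.742, 0.594, 0.236, -0.201]
ft_force: [-1.9, -9.6, -0.0]
opening: 0.0559
finger_force: 40.0
t15.90 pivot: dist 23.3 z 58.6 mm  tilt 36.2  fN -9.8 fz -0.0 grip 40.0 op 55.9
red [216.5 164.5 285.5 238.5] rim 260.0 th 74.2 basedist 50.2 z 2.5 lat -2.3 | bench gap -3.2 capgap 1.4 shgap 0.1 res [-0.3  0.3  0.3 -0.1 -0.2]
[ 0.22  0.5  -0.38  2.18 -0.99  0.51  0.56]
```

```bash
python3 -m creep '{"travel":[[0,0,0],[-0.12,0,0.16],[-0.16,0,-0.12],[-0.16,0,-0.12],[-0.16,0,-0.12],[-0.16,0,-0.12],[0,0,0]],"turn":[[0,0,0],[0,0,0],[0,0,0],[0,0,0],[0,0,0],[0,0,0],[0,0,0]],"hand":[0,0,0,0,0,0,0]}' 4
python3 -c "from h import *;look2('w18')"
```

```text
time: 16.53
ee_pos: [0.5179, 0.1874, 0.0418]
ee_rot: [0.742, 0.594, 0.237, -0.202]
ft_force: [-0.7, -0.5, -0.8]
opening: 0.0559
finger_force: 4.0
t16.53 pivot: dist 31.4 z 57.1 mm  tilt 36.2  fN -0.7 fz -0.8 grip 4.0 op 55.9
red [215.5 167.5 285.5 242.5] rim 264.0 th 74.9 basedist 58.7 z 1.3 lat -2.4 | bench gap -4.1 capgap 11.4 shgap 9.8 res [-0.2  0.2  0.2 -0.2 -0.1]
```

```bash
python3 -m creep '{"travel":[[0,0,0],[0,0,0],[0.15,0,-0.2],[0.15,0,-0.2],[0.21,0,0.16],[0.21,0,0.16],[0.21,0,0.16],[0,0,0]],"turn":[[0,0,0],[0,0,0],[0,0,0],[0,0,0],[0,0,0],[0,0,0],[0,0,0],[0,0,0]],"hand":[0,0,0,0,0,0,0,0]}' 30
python3 -c "from h import *;look2('w19')"
python3 -m creep '{"travel":[[0.1,0,0.2],[0.1,0,0.2],[0.1,0,0.2],[0,0,0]],"turn":[[0,0,0],[0,0,0],[0,0,0],[0,0,0]],"hand":[0,0,0,0]}' 25
python3 -c "from h import *;look2('w20')"
```

```text
time: 17.25
ee_pos: [0.5198, 0.1963, 0.0468]
ee_rot: [0.741, 0.595, 0.237, -0.202]
ft_force: [0.3, -0.3, -3.8]
opening: 0.0558
finger_force: 30.0
t17.25 pivot: dist 22.2 z 62.1 mm  tilt 36.2  fN -0.2 fz -3.8 grip 30.0 op 55.8
red [215.5 167.5 285.5 242.5] rim 264.0 th 74.9 basedist 49.6 z 6.3 lat -2.6 | bench gap 0.8 capgap 2.3 shgap 0.7 res [-0.2  0.2  0.2 -0.2 -0.1]
time: 17.63
ee_pos: [0.5213, 0.199, 0.043]
ee_rot: [0.743, 0.594, 0.236, -0.201]
ft_force: [-5.5, -17.6, 5.2]
opening: 0.0559
finger_force: 32.8
t17.63 pivot: dist 19.2 z 58.3 mm  tilt 36.1  fN -18.4 fz 5.2 grip 32.8 op 55.9
red [214.5 174.5 286.5 251.5] rim 272.0 th 81.4 basedist 37.0 z 0.9 lat -1.8 | bench gap -2.2 capgap 3.8 shgap -0.2 res [-0.2  0.3  0.2 -0.5  0.3]
```

```bash
python3 -m creep '{"travel":[[-0.12,0,-0.09],[0,0,0],[0,0,0],[0,0,0],[0,0,0],[0,0,0],[0,0,0],[0,0,0],[0,0,0],[0,0,0]],"turn":[[0,0,0],[0,0,0],[0,0,0],[0,0,0],[0,0,0],[0,0,0],[0,0,0],[0,0,0],[0,0,0],[0,0,0]],"hand":[0,0,0,70,70,75,90,100,100,100]}' 3
python3 -c "from h import *;look2('w21')"
```

```text
time: 18.52
ee_pos: [0.5215, 0.1985, 0.0434]
ee_rot: [0.742, 0.594, 0.237, -0.201]
ft_force: [-0.5, -8.0, 0.1]
opening: 0.0684
finger_force: 4.0
t18.52 pivot: dist 19.7 z 58.7 mm  tilt 36.1  fN -7.9 fz 0.1 grip 4.0 op 68.4
red [206.5 236.5 281.5 290.5] rim 329.0 th 21.1 basedist 153.8 z 83.8 lat -3.8 | bench gap 64.2 capgap 27.5 shgap 43.6 res [-1.1 -1.6  1.1  7.7 -6. ]
```

```bash
python3 - <<'E'
from h import *
T=np.load("Tw21.npy")
for x in ([81,37,1,-2],[90,37,0,-2],[90,45,0,-2],[95,37,1,-2],[100,35,3,-2],[105,33,3,-2],[110,30,5,-2]): print(x,capbox(x,T).round(1))
im=cv2.imread("pics/w21.png"); print([tuple(im[y,245]) for y in range(225,345,6)])
look2("w22"); print(bot.get_state()['wrist_torque'])
E
```

```text
[81, 37, 1, -2] [214.3 173.  285.1 249.7]
[90, 37, 0, -2] [211.4 217.7 287.5 295.5]
[90, 45, 0, -2] [210.2 238.4 288.5 320.5]
[95, 37, 1, -2] [209.4 246.7 289.1 331. ]
[100, 35, 3, -2] [207.7 269.  290.5 361.6]
[105, 33, 3, -2] [207.3 290.1 291.  390. ]
[110, 30, 5, -2] [206.6 308.8 291.6 414.5]
[(np.uint8(60), np.uint8(84), np.uint8(100)), (np.uint8(101), np.uint8(128), np.uint8(93)), (np.uint8(64), np.uint8(79), np.uint8(206)), (np.uint8(70), np.uint8(77), np.uint8(238)), (np.uint8(70), np.uint8(77), np.uint8(237)), (np.uint8(72), np.uint8(80), np.uint8(237)), (np.uint8(73), np.uint8(80), np.uint8(238)), (np.uint8(74), np.uint8(82), np.uint8(238)), (np.uint8(74), np.uint8(82), np.uint8(237)), (np.uint8(75), np.uint8(82), np.uint8(238)), (np.uint8(73), np.uint8(80), np.uint8(237)), (np.uint8(64), np.uint8(67), np.uint8(163)), (np.uint8(88), np.uint8(90), np.uint8(92)), (np.uint8(103), np.uint8(104), np.uint8(108)), (np.uint8(101), np.uint8(103), np.uint8(105)), (np.uint8(86), np.uint8(89), np.uint8(91)), (np.uint8(58), np.uint8(69), np.uint8(54)), (np.uint8(86), np.uint8(112), np.uint8(73)), (np.uint8(115), np.uint8(74), np.uint8(79)), (np.uint8(110), np.uint8(59), np.uint8(64))]
t18.57 pivot: dist 19.7 z 58.7 mm  tilt 36.1  fN -8.2 fz -0.8 grip 4.0 op 68.1
red [207.5 213.5 280.5 288.5] rim 321.0 th 47.5 basedist 117.1 z 33.8 lat -3.8 | bench gap 19.6 capgap 18.9 shgap 27.3 res [-1.2  0.1  1.2  3.1 -3.1]
[-2.1775835   0.14949436 -0.13677   ]
```

```bash
python3 -m creep '{"travel":[[-0.16,0,-0.12],[-0.08,0,-0.06],[0,0,0],[0,0,0],[0,0,0],[0,0,0],[0,0,0]],"turn":[[0,0,0],[0,0,0],[0,0,0],[0,0,0],[0,0,0],[0,0,0],[0,0,0]],"hand":[75,100,100,100,100,100,100]}' 20
python3 -c "
from h import *;look2('w23')
T=np.load('Tw23.npy')
for x in ([90,35,0,-4],[90,40,0,-4],[85,37,1,-4]): print(x,capbox(x,T).round(1))"
```

```text
time: 19.2
ee_pos: [0.5201, 0.1971, 0.0438]
ee_rot: [0.741, 0.595, 0.237, -0.202]
ft_force: [-0.3, -0.3, 0.8]
opening: 0.0943
finger_force: 0.0
t19.20 pivot: dist 21.4 z 59.1 mm  tilt 36.2  fN -0.3 fz 0.8 grip 0.0 op 94.3
red [209.5 225.5 282.5 290.5] rim 321.0 th 31.7 basedist 142.4 z 59.2 lat -4.1 | bench gap 41.3 capgap 24.5 shgap 37.8 res [-0.6 -0.4  0.5  2.9 -2.4]
[90, 35, 0, -4] [209.1 208.7 284.  285.7]
[90, 40, 0, -4] [208.4 221.1 284.5 299. ]
[85, 37, 1, -4] [210.3 187.3 283.2 265.1]
```

The tin now stands upright, about 20 mm off the fence. I'll withdraw, straighten the tool, and look from above.

```bash
python3 -m creep '{"travel":[[0,0,-1.5],[0,0,-2.5],[0,0,-2.5],[0,0,-2.5],[0,0,-2.5],[0,0,-2],[0,0,0]],"turn":[[0,0,0],[0,0,0],[0,0,0],[0,0,0],[0,0,0],[0,0,0],[0,0,0]],"hand":[100,100,100,100,100,100,100]}'
python3 -m creep '{"travel":[[0,0,0],[0,0,0],[0,0,0],[0,0,0],[0,0,0],[0,0,0],[0,0,0],[0,0,0]],"turn":[[0,-6,0],[0,-6,0],[0,-6,0],[0,-6,0],[0,-6,0],[0,-6,0],[0,0,0],[0,0,0]],"hand":[100,100,100,100,100,100,100,100]}'
cat >> h.py <<'E'
def seetop(tag,z0=0.):
    T=tcp(bot.get_state()); im=grab_frame("wrist"); cv2.imwrite(f"pics/{tag}.png",im[...,::-1]); np.save(f"T{tag}.npy",T); b=redbox(im); rep()
    r=least_squares(lambda q:(capbox([90,q[0],q[1],q[2]],T)-b)*[1,1,1,.3],[40,z0,0]); c=body([90,*r.x],[(63,0,0)])[0]
    print("TCP z %.3f Rz tilt %s toolx yaw %.1f red"%(T[2,3],T[:3,2].round(3),np.degrees(np.arctan2(T[1,0],T[0,0]))),b,"fit dist %.1f z %.1f lat %.1f"%tuple(r.x),r.fun.round(1),"centre in tool cm",((c-T[:3,3])@T[:3,:3]*100).round(2))
E
python3 -c "from h import *;seetop('w24')"
```

```text
time: 19.83
ee_pos: [0.5065, 0.1163, 0.1553]
ee_rot: [0.742, 0.594, 0.238, -0.2]
ft_force: [0.9, -0.7, 0.7]
opening: 0.0938
finger_force: 0.0
time: 20.5
ee_pos: [0.5044, 0.1215, 0.1518]
ee_rot: [0.776, 0.63, -0.001, -0.012]
ft_force: [0.7, -0.7, -0.7]
opening: 0.0938
finger_force: 0.0
t20.55 pivot: dist 89.3 z 170.6 mm  tilt 0.9  fN -0.3 fz -0.1 grip 0.0 op 94.2
TCP z 0.152 Rz tilt [-0.017  0.019 -1.   ] toolx yaw 78.1 red [232.5 138.5 269.5 175.5] fit dist 41.7 z -8.5 lat -3.9 [ 0.1 -0.1 -0.1  0.3] centre in tool cm [4.42 0.26 9.79]
```

```bash
python3 -m creep '{"travel":[[0,0,0],[1.5,0.1,0],[1.5,0.1,0],[1.4,0,0],[0,0,0],[0,0,0]],"turn":[[-1.2,-0.9,0.6],[0,0,0],[0,0,0],[0,0,0],[0,0,0],[0,0,0]],"hand":[100,100,100,100,100,100]}'
python3 - <<'E'
from h import *
seetop('w25')
im=cv2.imread("pics/w25.png"); T=np.load("Tw25.npy"); h=cv2.cvtColor(im,cv2.COLOR_BGR2HSV); m=((h[...,0]>60)&(h[...,0]<90)&(h[...,1]>80)&(h[...,2]>40)).astype(np.uint8)
n,l,st,ce=cv2.connectedComponentsWithStats(m); k=1+np.argmax(st[1:,4]); print(st[k])
p=np.argwhere(l==k)[:,::-1].astype(np.float32); w=cast(p,.11,"wrist",T); q=((w-T[:3,3])@T[:3,:3]*1000)[:,:2].astype(np.float32); print("top in tool mm",q.min(0),q.max(0),cv2.minAreaRect(q))
# front edge line: for each column the foremost
xs=np.unique(p[:,0]); top=np.array([(x,p[p[:,0]==x][:,1].min()) for x in xs]); t2=cast(top,.11,"wrist",T); q2=((t2-T[:3,3])@T[:3,:3]*1000)[:,:2]; s=(abs(q2[:,1]-q2[:,1].mean())<20); print("front edge slope deg",np.degrees(np.polyfit(q2[s,1],q2[s,0],1)[0]),"x",np.median(q2[s,0]))
E
```

```text
time: 21.05
ee_pos: [0.5163, 0.1608, 0.1519]
ee_rot: [0.782, 0.624, -0.0, 0.001]
ft_force: [0.4, -0.9, -0.3]
opening: 0.0939
finger_force: 0.0
t21.10 pivot: dist 47.0 z 170.9 mm  tilt -0.1  fN 0.1 fz 0.6 grip 0.0 op 93.8
TCP z 0.152 Rz tilt [ 0.    -0.002 -1.   ] toolx yaw 77.2 red [227.5 189.5 262.5 226.5] fit dist 44.2 z -10.0 lat -4.4 [ 0.1 -0.1 -0.1  0.3] centre in tool cm [ 0.24 -0.36  9.89]
[ 215  181   63   43 1466]
top in tool mm [-11.764083 -28.932709] [25.062927 22.609245] ((6.65421199798584, -3.1658554077148438), (36.799137115478516, 51.526363372802734), 0.04304646700620651)
front edge slope deg 0.5558777831942331 x 25.047088341880148
```

```bash
python3 -m creep '{"travel":[[0.4,-0.3,0],[0,0,1.8],[0,0,1.8],[0,0,1.8],[0,0,1.8],[0,0,1.8],[0,0,1.5],[0,0,0],[0,0,0],[0,0,0]],"turn":[[0,0,0],[0,0,0],[0,0,0],[0,0,0],[0,0,0],[0,0,0],[0,0,0],[0,0,0],[0,0,0],[0,0,0]],"hand":[100,100,100,100,100,100,100,100,0,0]}' 30
python3 -m creep '{"travel":[[0,0,0],[0,0,0],[0,0,0],[0,0,0],[0,0,0],[0,0,0]],"turn":[[0,0,0],[0,0,0],[0,0,0],[0,0,0],[0,0,0],[0,0,0]],"hand":[0,0,0,0,0,0]}' 30
python3 -c "from h import *;rep()"
```

```text
time: 21.93
ee_pos: [0.515, 0.1654, 0.0482]
ee_rot: [0.782, 0.624, 0.0, 0.001]
ft_force: [-0.3, 0.4, 0.7]
opening: 0.0838
finger_force: 0.0
time: 22.43
ee_pos: [0.5147, 0.1656, 0.0477]
ee_rot: [0.781, 0.624, -0.0, 0.001]
ft_force: [-2.3, -0.3, 7.9]
opening: 0.0561
finger_force: 30.0
t22.43 pivot: dist 42.1 z 66.7 mm  tilt -0.1  fN -0.8 fz 7.9 grip 30.0 op 56.1
```

```bash
python3 -m creep '{"travel":[[0,0,-0.25],[0.4,0,0],[0.4,0,0],[0.4,0,0],[0.4,0,0],[0.15,0,0],[0.15,0,0],[0,0,0]],"turn":[[0,0,0],[0,0,0],[0,0,0],[0,0,0],[0,0,0],[0,0,0],[0,0,0],[0,0,0]],"hand":[0,0,0,0,0,0,0,0]}' 30
python3 -c "from h import *;rep()"
```

```text
time: 23.1
ee_pos: [0.5184, 0.183, 0.0495]
ee_rot: [0.782, 0.624, -0.001, 0.002]
ft_force: [-2.8, -6.4, -1.0]
opening: 0.0559
finger_force: 30.0
t23.10 pivot: dist 24.2 z 68.5 mm  tilt -0.2  fN -6.9 fz -1.0 grip 30.0 op 55.9
```

```bash
python3 -m creep '{"travel":[[0,0,0.1],[0,0,0.1],[0,0,0.08],[0,0,0]],"turn":[[0,0,0],[0,0,0],[0,0,0],[0,0,0]],"hand":[0,0,0,0]}' 20
python3 -c "from h import *;rep()"
```

```text
time: 23.43
ee_pos: [0.5186, 0.1832, 0.0476]
ee_rot: [0.782, 0.624, -0.001, 0.002]
ft_force: [-6.4, -7.0, 16.3]
opening: 0.0561
finger_force: 20.0
t23.43 pivot: dist 24.0 z 66.6 mm  tilt -0.2  fN -8.2 fz 16.3 grip 20.0 op 56.1
```

Seated on the bench and against the fence. I'll release and rise clear so that it plainly stands free.

```bash
python3 -m creep '{"travel":[[0,0,-0.08],[0,0,0],[0,0,0],[0,0,0],[0,0,0],[0,0,-1.5],[0,0,-2.5],[0,0,-2.5],[0,0,-2.5],[0,0,-1.5]],"turn":[[0,0,0],[0,0,0],[0,0,0],[0,0,0],[0,0,0],[0,0,0],[0,0,0],[0,0,0],[0,0,0],[0,0,0]],"hand":[0,100,100,100,100,100,100,100,100,100]}' 20
python3 -m creep '{"travel":[[0,0,0],[0,0,0],[0,0,0],[0,0,0],[0,0,0],[0,0,0],[0,0,0],[0,0,0],[0,0,0],[0,0,0]],"turn":[[0,0,0],[0,0,0],[0,0,0],[0,0,0],[0,0,0],[0,0,0],[0,0,0],[0,0,0],[0,0,0],[0,0,0]],"hand":[100,100,100,100,100,100,100,100,100,100]}' 20
cat >> h.py <<'E'
def green(tag,z=.11):
    im=cv2.imread(f"pics/{tag}.png"); T=np.load(f"T{tag}.npy"); h=cv2.cvtColor(im,cv2.COLOR_BGR2HSV); m=((h[...,0]>60)&(h[...,0]<90)&(h[...,1]>80)&(h[...,2]>40)).astype(np.uint8)
    n,l,st,ce=cv2.connectedComponentsWithStats(m); k=1+np.argmax(st[1:,4])
    p=np.argwhere(l==k)[:,::-1]; q=((cast(p,z,"wrist",T)-T[:3,3])@T[:3,:3]*1000)[:,:2]; xs=np.unique(p[:,0])
    t=np.array([(x,p[p[:,0]==x][:,1].min()) for x in xs]); e=((cast(t,z,"wrist",T)-T[:3,3])@T[:3,:3]*1000)[:,:2]; s=abs(e[:,1]-e[:,1].mean())<20
    print("top face tool mm: min",q.min(0).round(1),"max",q.max(0).round(1),"front edge x %.1f slope %.1f"%(np.median(e[s,0]),np.degrees(np.polyfit(e[s,1],e[s,0],1)[0])))
E
python3 -c "from h import *;seetop('w26');green('w26')"
```

```text
time: 24.27
ee_pos: [0.5194, 0.1847, 0.1553]
ee_rot: [0.781, 0.624, 0.001, 0.002]
ft_force: [1.2, 0.0, -0.8]
opening: 0.0939
finger_force: 0.0
time: 25.1
ee_pos: [0.5187, 0.1842, 0.1527]
ee_rot: [0.782, 0.624, -0.0, 0.001]
ft_force: [0.3, -0.4, 0.4]
opening: 0.0941
finger_force: 0.0
t25.15 pivot: dist 23.0 z 171.8 mm  tilt -0.1  fN -0.7 fz -0.6 grip 0.0 op 93.5
TCP z 0.153 Rz tilt [ 0.001 -0.002 -1.   ] toolx yaw 77.2 red [233.5 196.5 268.5 232.5] fit dist 26.8 z -8.8 lat -2.4 [ 0.2 -0.2 -0.2  0.6] centre in tool cm [-0.36  0.12  9.85]
top face tool mm: min [ 136.9 -122.4] max [154.4 -55.7] front edge x 154.4 slope 3.5
```

The tin stands free against the fence. I'll take it again from above and refine the tray position from the first scene frame.

```bash
python3 -m creep '{"travel":[[-0.15,0.1,0],[0,0,1.8],[0,0,1.8],[0,0,1.8],[0,0,1.8],[0,0,1.8],[0,0,1.5],[0,0,0],[0,0,0],[0,0,0]],"turn":[[0,0,0],[0,0,0],[0,0,0],[0,0,0],[0,0,0],[0,0,0],[0,0,0],[0,0,0],[0,0,0],[0,0,0]],"hand":[100,100,100,100,100,100,100,100,0,0]}' 30
python3 -m creep '{"travel":[[0,0,0],[0,0,0],[0,0,0],[0,0,0],[0,0,0],[0,0,0],[0,0,0]],"turn":[[0,0,0],[0,0,0],[0,0,0],[0,0,0],[0,0,0],[0,0,0],[0,0,0]],"hand":[0,0,0,0,0,0,0]}' 40
python3 - <<'E'
from h import *
rep()
im=cv2.imread("pics/raw0.png"); h=cv2.cvtColor(im,cv2.COLOR_BGR2HSV); m=((h[...,0]>18)&(h[...,0]<32)&(h[...,1]>190)&(h[...,2]>80)).astype(np.uint8)
n,l,st,ce=cv2.connectedComponentsWithStats(m); k=1+np.argmax(st[1:,4]); print(st[k])
p=np.argwhere(l==k)[:,::-1].astype(float)
for z in (.022,.012): r=cv2.minAreaRect((cast(p,z)[:,:2]*1000).astype(np.float32)); print(z,r)
E
```

```text
time: 25.98
ee_pos: [0.52, 0.1825, 0.0486]
ee_rot: [0.782, 0.624, 0.0, 0.001]
ft_force: [-0.2, 0.4, 0.9]
opening: 0.0842
finger_force: 0.0
time: 26.57
ee_pos: [0.5196, 0.1824, 0.0482]
ee_rot: [0.781, 0.624, -0.0, 0.001]
ft_force: [-1.5, -0.9, 6.8]
opening: 0.0558
finger_force: 40.0
t26.57 pivot: dist 24.6 z 67.2 mm  tilt -0.1  fN -1.2 fz 6.8 grip 40.0 op 55.8
[ 291  261   56   51 1575]
0.022 ((443.1417541503906, -296.4362487792969), (104.00239562988281, 104.45047760009766), 81.0041732788086)
0.012 ((448.3764953613281, -292.88433837890625), (105.381591796875, 105.83562469482422), 81.004150390625)
```

```bash
python3 -m creep '{"travel":[[0,0,-0.5],[0,0,-1.5],[-0.3,0,-2.5],[-0.5,0,-2.5],[-1,0,-2],[-2,0,-1],[-3,0.3,0],[-3,0.3,0],[-3,0.3,0],[-3,0.3,0]],"turn":[[0,0,0],[0,0,0],[0,0,0],[0,0,0],[0,0,0],[0,0,0],[0,0,0],[0,0,0],[0,0,0],[0,0,0]],"hand":[0,0,0,0,0,0,0,0,0,0]}' 40
python3 -m creep '{"travel":[[-3.5,0.3,0],[-3.5,0.3,0],[-3.5,0.3,0],[-3.5,0.3,0],[-3.5,0.3,0],[-3.5,0.3,0],[-3.5,0.3,0],[-2.5,0,0],[-1.5,0,0],[0,0,0]],"turn":[[0,0,0],[0,0,0],[0,0,0],[0,0,0],[0,0,0],[0,0,0],[0,0,0],[0,0,0],[0,0,0],[0,0,0]],"hand":[0,0,0,0,0,0,0,0,0,0]}' 40
python3 - <<'E'
from h import *
s=bot.get_state(); T=tcp(s); tgt=np.array([.444,-.297,T[2,3]]); print(T.round(3),"to go cm",((tgt-T[:3,3])@T[:3,:3]*100).round(2),s['finger_force'])
im=grab_frame("wrist")
h=cv2.cvtColor(im,cv2.COLOR_RGB2HSV); m=((h[...,0]>18)&(h[...,0]<32)&(h[...,1]>190)&(h[...,2]>80)).astype(np.uint8); cv2.imwrite("pics/w30.png",im[...,::-1]); np.save("Tw30.npy",T)
n,l,st,ce=cv2.connectedComponentsWithStats(m)
for k in np.argsort(-st[1:,4])[:3]+1:
    p=np.argwhere(l==k)[:,::-1].astype(float); print(st[k],cv2.minAreaRect((cast(p,.022,"wrist",T)[:,:2]*1000).astype(np.float32)))
E
```

```text
time: 27.4
ee_pos: [0.4954, 0.0244, 0.1484]
ee_rot: [0.781, 0.624, -0.0, 0.001]
ft_force: [0.7, -0.7, -3.5]
opening: 0.0558
finger_force: 40.0
time: 28.23
ee_pos: [0.4519, -0.2602, 0.1488]
ee_rot: [0.783, 0.622, -0.001, 0.001]
ft_force: [0.4, 0.4, -3.9]
opening: 0.0557
finger_force: 40.0
[[ 0.226  0.974  0.001  0.452]
 [ 0.974 -0.226 -0.003 -0.26 ]
 [-0.003  0.001 -1.     0.149]
 [ 0.     0.     0.     1.   ]] to go cm [-3.76  0.06  0.01] 39.981481432914734
[290 174   2   2   3] ((499.4610595703125, -258.8861389160156), (1.1478016376495361, 1.1248481273651123), 76.90821075439453)
[270 171   1   1   1] ((477.82769775390625, -249.74583435058594), (0.0, 0.0), 0.0)
[284 170   1   1   1] ((493.3248596191406, -252.1797637939453), (0.0, 0.0), 0.0)
```

```bash
python3 -m creep '{"travel":[[-1.5,0.05,0],[-1.5,0,0],[-0.75,0,0],[0,0,0],[0,0,0]],"turn":[[0,0,0],[0,0,0],[0,0,0],[0,0,0],[0,0,0]],"hand":[0,0,0,0,0]}' 40
python3 - <<'E'
from h import *
T=np.load("Tw30.npy"); h=cv2.cvtColor(cv2.imread("pics/w30.png"),cv2.COLOR_BGR2HSV)
c=proj(np.array([[.444,-.297,.012],[.49,-.265,.012],[.40,-.25,.022],[.5,-.262,.022]]),"wrist",T); print(c.round())
for u,v in c[1:].astype(int): print(h[min(v,383),u])
for sc in ("scene",):
    im=grab_frame(sc); hs=cv2.cvtColor(im,cv2.COLOR_RGB2HSV); m=((hs[...,0]>18)&(hs[...,0]<32)&(hs[...,1]>190)&(hs[...,2]>80)).astype(np.uint8)
    n,l,st,ce=cv2.connectedComponentsWithStats(m); print(st[1:][st[1:,4]>60])
s=bot.get_state(); print(s['ee_pos'],s['finger_force'])
m=((h[...,0]>18)&(h[...,0]<32)&(h[...,1]>150)).astype(np.uint8); n,l,st,ce=cv2.connectedComponentsWithStats(m)
for k in np.argsort(-st[1:,4])[:3]+1:
    p=np.argwhere(l==k)[:,::-1].astype(float); print(st[k],cv2.minAreaRect((cast(p,.022,"wrist",T)[:,:2]*1000).astype(np.float32)))
E
```

```text
time: 28.7
ee_pos: [0.4458, -0.2927, 0.1488]
ee_rot: [0.781, 0.624, -0.0, 0.001]
ft_force: [0.6, 1.0, -2.9]
opening: 0.0559
finger_force: 40.0
[[250. 213.]
 [282. 179.]
 [203. 186.]
 [292. 177.]]
[ 20 185 163]
[ 19  82 133]
[ 19 190 126]
[[ 100   66   20    8   91]
 [ 103   88   24   13  104]
 [ 291  267   56   45 1443]]
[ 0.44587333 -0.29232128  0.14873742] 39.98174786567688
[ 206  168   89   33 1235] ((453.048095703125, -259.7050476074219), (37.4324836730957, 100.38748931884766), 76.91304016113281)
[396 352   9  15  28] ((595.4237670898438, -546.1536254882812), (24.394899368286133, 9.311765670776367), 62.52920913696289)
[422 353   5   8  13] ((629.507080078125, -550.5404052734375), (13.008173942565918, 5.408260345458984), 86.48290252685547)
```

```bash
python3 -m creep '{"travel":[[0,0,1.5],[0,0,2],[0,0,2],[0,0,1.4],[0,0,0.8],[0,0,0.5],[0,0,0.2],[0,0,0.1],[0,0,0]],"turn":[[0,0,0],[0,0,0],[0,0,0],[0,0,0],[0,0,0],[0,0,0],[0,0,0],[0,0,0],[0,0,0]],"hand":[0,0,0,0,0,0,0,0,0]}' 40
python3 -m creep '{"travel":[[0,0,0.1],[0,0,0.1],[0,0,0.1],[0,0,0]],"turn":[[0,0,0],[0,0,0],[0,0,0],[0,0,0]],"hand":[0,0,0,0]}' 40
```

```text
time: 29.5
ee_pos: [0.4461, -0.2937, 0.0643]
ee_rot: [0.781, 0.624, -0.0, 0.002]
ft_force: [0.4, -0.3, -3.5]
opening: 0.0559
finger_force: 40.0
time: 29.83
ee_pos: [0.4457, -0.2937, 0.0608]
ee_rot: [0.782, 0.624, -0.0, 0.001]
ft_force: [0.1, 0.7, -2.7]
opening: 0.0558
finger_force: 40.0
```

```bash
python3 -m creep '{"travel":[[0,0,0.1],[0,0,0.05],[0,0,0]],"turn":[[0,0,0],[0,0,0],[0,0,0]],"hand":[0,0,0]}' 40
```

```text
time: 30.08
ee_pos: [0.4458, -0.2938, 0.0602]
ee_rot: [0.782, 0.624, -0.0, 0.001]
ft_force: [-5.0, 2.1, 17.1]
opening: 0.0558
finger_force: 40.0
```

```bash
python3 -m creep '{"travel":[[0,0,-0.07],[0,0,0],[0,0,0],[0,0,0],[0,0,0],[0,0,0],[0,0,-1.5],[0,0,-2.5],[0,0,-2.5],[0,0,-2.5]],"turn":[[0,0,0],[0,0,0],[0,0,0],[0,0,0],[0,0,0],[0,0,0],[0,0,0],[0,0,0],[0,0,0],[0,0,0]],"hand":[0,0,100,100,100,100,100,100,100,100]}' 10
python3 -m creep '{"travel":[[0,0,-2],[0,0,-2],[0,0,0],[0,0,0],[0,0,0],[0,0,0],[0,0,0],[0,0,0],[0,0,0],[0,0,0]],"turn":[[0,0,0],[0,0,0],[0,0,0],[0,0,0],[0,0,0],[0,0,0],[0,0,0],[0,0,0],[0,0,0],[0,0,0]],"hand":[100,100,100,100,100,100,100,100,100,100]}' 20
python3 - <<'E'
from h import *
seetop('w40',12.)
T=np.load("Tw40.npy"); im=cv2.imread("pics/w40.png"); b=redbox(im[...,::-1].copy())
for z in (0,12): print(capbox([90,*least_squares(lambda q:(capbox([90,q[0],z,q[1]],T)-b)[[0,2,1]],[500,0]).x[:1],z,0],T).round(1))
c=cast([[(b[0]+b[2])/2,b[1]+17]],.142,"wrist",T); print("cap at",c.round(3), T[:3,3].round(3))
E
```

```text
time: 30.92
ee_pos: [0.4454, -0.2934, 0.151]
ee_rot: [0.782, 0.624, -0.0, 0.001]
ft_force: [-0.3, 0.2, -0.2]
opening: 0.0938
finger_force: 0.0
time: 31.75
ee_pos: [0.4455, -0.2933, 0.1897]
ee_rot: [0.782, 0.624, -0.0, 0.001]
ft_force: [1.0, 0.6, -0.2]
opening: 0.0939
finger_force: 0.0
t31.80 pivot: dist 505.1 z 208.8 mm  tilt -0.1  fN -0.5 fz -0.0 grip 0.0 op 94.1
TCP z 0.190 Rz tilt [ 0.001 -0.002 -1.   ] toolx yaw 77.2 red [235.5 187.5 266.5 219.5] fit dist 508.9 z -1.6 lat 29.5 [ 0.1 -0.1 -0.1  0.5] centre in tool cm [-0.35  0.12 12.83]
[203.  187.7 234.8 221.6]
[200.5 187.7 234.  223.3]
cap at [[ 0.447 -0.291  0.142]] [ 0.445 -0.293  0.19 ]
```

```bash
python3 -c "from station import bot; print(bot.finish_job())"
```

```text
the job is handed in; nothing more can be done
None
```

The job is handed in: the green tin stands upright in its yellow tray after being let go upright against the fence, but the fence levered it only to about 81°; it tipped the last bit upright by itself when released, and I then lifted it slightly and set it against the fence.

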